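# Heft the three tins and hold up the heaviest

### The job

One of the three identical closed tins standing on the wooden tray is heavier than the other two: heft each of them in turn, lifting it clear of the tray and setting the lighter ones gently back upright on the tray, and finish holding the heaviest one up, upright and still, about 10 cm clear over the tray, so that I can take it from you. The tins are thin and dent, so grip them lightly, and leave everything else on the worktop and tray where it is. Do not put the heaviest tin down at the end: the job finishes while you are still holding it.

Things in the scene. Friction and masses are not known exactly. Their poses are not given: they have to be found in the camera images.
- tray: low wooden tray, 320 mm (its x) by 480 mm (its y), fixed to the worktop; origin under its centre, at worktop height, z up; its floor is 8 mm above the worktop, its rim 8 mm thick and 20 mm high. A brass carrying handle stands at each short end, up to 34 mm high and 256 mm from the centre. The three tins stand in a loose row along its y, in the half away from the robot
- tin_a_mid (a point): centre, 43 mm above its foot, of one of three identical closed square tins of plain steel, 62 mm wide (64 over the slip lid, the top 25 mm), 86 mm high; z up, x and y square to its sides. Inside each a sealed pack, free to shift a few mm; one tin, a different one each time, is over 100 g heavier than either other; all weigh under 0.4 kg
- tin_b_mid (a point): centre, 43 mm above its foot, of one of three identical closed square tins of plain steel, 62 mm wide (64 over the slip lid, the top 25 mm), 86 mm high; z up, x and y square to its sides. Thin sheet: a grip set to 20 to 30 N carries it safely, over 35 N may dent it (fingers striking hard count too), 45 N from each finger surely does
- tin_c_mid (a point): centre, 43 mm above its foot, of one of three identical closed square tins of plain steel, 62 mm wide (64 over the slip lid, the top 25 mm), 86 mm high; z up, x and y square to its sides. Masses, squeeze limit: as told for the other two
- cup: a white plastic rice-measuring cup, 66 mm across, 58 mm high, standing in the robot's half of the tray. Bystander; origin at its underside
- jar: a small glass salt jar, 42 mm across, 75 mm high, standing in the robot's half of the tray. Bystander; origin at its underside
- mug: a white mug, 80 mm across, 92 mm high, on the worktop near the tray's left (+y of the tray) end. Bystander; origin at its underside
- bowl: a blue rice bowl, 116 mm across, 55 mm high, on the worktop near the tray's right end. Bystander; origin at its underside
- honey: a squat brown-glass honey jar, 68 mm across, 78 mm high, on the worktop just beyond the tray's far edge. Bystander; origin at its underside
There are look-alikes about, which are no part of the job. What is shaped like the part that bears tin_a_mid but yellow is not meant. Leave any red look-alike of the part that bears tin_b_mid alone.

How it is judged:
By the outcome, as a careful person would: the job done as asked, in the order asked, and still so for the second after the job is handed in, while the arm keeps its last pose, push and grip.
It also fails if it takes over 72 s, if anything falls off the work surface, if the arm or the gripper's body presses on something with over 40 N, if the wrist force passes 120 N, or if a joint passes its speed limit or range.

### The arm

A 7-joint arm with a two-finger parallel gripper is mounted at the origin on the work surface. World frame = base frame: x ahead of the robot, y to its left, z up, the work surface at z = 0. Lengths are in m, angles in rad, forces in N, time in s.
With the tool pointing down it reaches from about 0.425 to 0.95 m from the base axis. Payload 4.7 kg.
Tool frame: the origin (TCP) lies at the very end of the fingers, on their centre line; the grasp point (between the pads) lies 19 mm behind it; z points along the fingers, y is the direction in which the jaws open and shut (so a half turn about z gives the same grasp; the last joint's range is limited). The gripper opens to 87 mm and grips with 3 to 60 N. Pads are 19 mm wide; open, the fingers measure 117 mm over their backs; the gripper's body (75 mm by 190 mm) begins 51 mm behind the grasp point.
Start: joints at [-1.251, 0.469, -0.049, 1.532, 0.024, 1.141, -0.082], TCP at [0.231, 0.634, 0.223] pointing down, gripper open.
Joint ranges: [-2.59, 2.59], [-0.33, 1.99], [-1.39, 1.29], [0.1, 2.45], [-1.04, 4.18], [0.21, 1.99], [-2.66, 2.66]. Speed limits (rad/s): [2.57, 2.57, 3.14, 3.14, 3.14, 3.14, 3.14].

### API

Orientations are given as a rotation vector (axis times angle).
In Python, from workcell import sense, snapshot, camera_model, sign_off gives the robot as it stands. The module is installed in compiled form; this text tells all that it offers.
- The arm moves only by the shell command python3 -m pendant 'ROWS' [FORCE]. ROWS is a JSON object of lists of equal length, an entry for each row: "linear": the shift along the world's x, y, z in mm, a list of three; "rotation": the turn, a rotation vector about the world's x, y, z in rad, a list of three; "fingers": the closure, from -1 (fully open) to 1 (shut). In form: {"linear": [[x, y, z], ...], "rotation": [[rx, ry, rz], ...], "fingers": [fingers, ...]}. A call has exactly 5 rows; each row shifts and turns the commanded pose from where the row before left it; what a row does not reach is not made up. A row lasts 1/8 s, in which the tool goes at most 62.5 mm and 10.7 degrees, less where a joint would pass 70% of its speed; a pose out of reach is approached as far as the arm can. A call with a gripper value outside its range is refused whole. The fingers move at their own pace and stop on an object; FORCE is the grip in N (left out, the last holds). Time passes only in rows, so rows that do not move let the fingers close, or fill a call up. It gives the time, the measured TCP pose, the force and the opening at its end, in the units of the state.
- sense(): the state, without advancing time (a new reading comes with each control period).
- snapshot(name): name is "scene" or "top" or "wrist"; returns (picture, depth): 384x512x3 uint8, red, green, blue; 384x512 float32, m along the optical axis (not along the pixel's ray), 0 where there is no reading.
- camera_model(name): a dict with "intrinsics" (3x3 intrinsics, pixels), "dist" ([k1, k2, p1, p2, k3] as OpenCV has them; the pictures are not rectified), "origin" and "attitude" of the camera in the world. Camera axes: x right, y up, looking along -z (the intrinsics and any distortion apply to the point x, -y, -z); pixel columns grow to the right and rows downward; lengths in m; the calibration is good to about 2 mm. A picture is of the moment at which its call begins: read the wrist's pose just before it. camera_model takes no time and is no camera call; for the wrist camera it gives the pose at the moment of the call.
- sign_off(): hands the job in, once; it reports no verdict.
The state is a dict: "time": time; "joint_positions": joint angles; "qvel": joint speeds; "tau": joint torques, N m; "ee_pos": TCP position; "eef_rot": TCP orientation; "contact_force": force on the tool from outside, world axes, zero at the start; "ft_torque": the same for the moment, N m; "width": finger opening in m.
Only numpy, scipy, OpenCV 4.12 (cv2) and the standard library are available. Lean on these libraries where they do the work, as an engineer would, in place of code of your own. Each camera call takes 0.05 s, during which the arm holds its last target. There are 200 camera calls.

## Working session

There is one attempt and no reset: what is moved stays moved. The work goes in short steps, Python scripts to look and compute and a shell command to move; the robot and the scene stay as the last step left them, time stands still between calls to the robot, and variables do not carry over. Pictures are saved under pics/ and viewed, about 8 in all and at most 12, crops included, and the job is handed in when it is done.

```bash
mkdir -p pics; cat > h.py <<'E'
import numpy as np, cv2
from workcell import sense, snapshot, camera_model
def save(n,im): cv2.imwrite(f'pics/{n}.png', cv2.cvtColor(im,cv2.COLOR_RGB2BGR))
def R_of(a):
    a=np.array(a,float)
    return a if a.shape==(3,3) else cv2.Rodrigues(a)[0]
def ray(cm,uv):
    K=np.array(cm['intrinsics'],float); d=np.array(cm['dist'],float)
    p=cv2.undistortPoints(np.array(uv,float).reshape(-1,1,2),K,d).reshape(-1,2)
    v=np.c_[p[:,0],-p[:,1],-np.ones(len(p))]
    return v@R_of(cm['attitude']).T
def plane(cm,uv,z):
    v=ray(cm,uv); o=np.array(cm['origin'],float)
    return o+v*((z-o[2])/v[:,2])[:,None]
def cloud(cm,depth):
    h,w=depth.shape; u,v=np.meshgrid(np.arange(w),np.arange(h))
    r=ray(cm,np.c_[u.ravel(),v.ravel()].astype(float))
    return (np.array(cm['origin'])+r*depth.reshape(-1,1)).reshape(h,w,3)
E
python3 - <<'E'
from h import *
s=sense(); print(s); print(camera_model('top'))
ims=[]
for n in('scene','top'):
    im,d=snapshot(n); np.savez(f'{n}.npz',im=im,d=d); ims.append(im)
save('a_top',cv2.resize(ims[1],(800,600))); save('a_scene',cv2.resize(ims[0],(800,600)))
E
```

```text
{'time': 0.0, 'joint_positions': array([-1.25091386,  0.46945068, -0.04858008,  1.53371054,  0.02410687,
        1.14097529, -0.08228087]), 'qvel': array([ 4.05307377e-04,  8.82394767e-04,  8.91139796e-04,  4.60102192e-04,
        3.39709528e-06, -3.19247526e-03, -1.45036516e-03]), 'tau': array([-1.03362334e-03, -5.07964611e+01, -8.11239704e-02, -2.36156219e+01,
       -6.13224506e-02,  3.78054183e-02,  1.66810269e-04]), 'ee_pos': array([0.23047857, 0.63379085, 0.22148612]), 'eef_rot': array([-5.44985761e-01, -3.09369946e+00,  3.04897644e-03]), 'contact_force': array([-0.5098741 ,  1.01589435,  0.00783979]), 'ft_torque': array([ 0.00047596, -0.01249288,  0.05494355]), 'width': 0.08691836619980056}
{'intrinsics': array([[400.20980542,   0.        , 251.81064045],
       [  0.        , 400.20980542, 193.78635811],
       [  0.        ,   0.        ,   1.        ]]), 'dist': array([-0.07450614,  0.        ,  0.        ,  0.        ,  0.        ]), 'origin': array([0.28352908, 0.01209678, 1.4432272 ]), 'attitude': array([ 0.15721119, -0.15251752, -1.57675749])}
```

View pics/a_top.png

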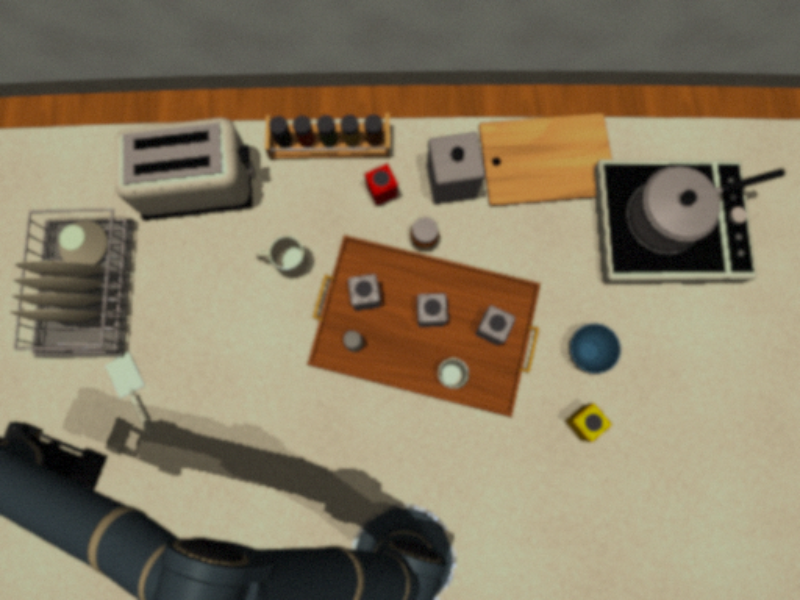

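View pics/a_scene.png

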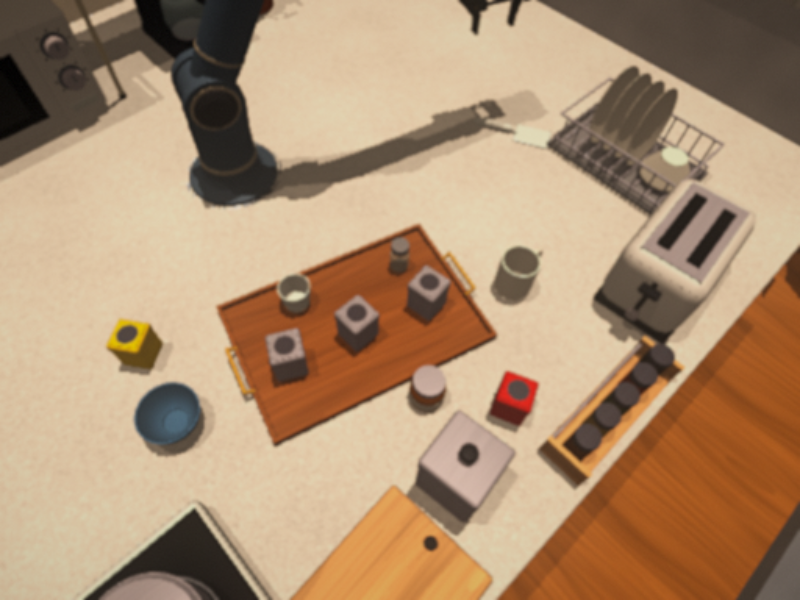

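The top view (800×600) shows three plain-steel tins on the tray at (364,291), (432,309) and (496,324). The red look-alike is at (381,183) and the yellow one at (590,422), both off the tray and to be left alone. The cup is at (452,373), the salt jar at (353,340), and the honey jar at (425,233).

```bash
python3 - <<'E'
from h import *
z=np.load('top.npz'); im,d=z['im'],z['d']; cm=camera_model('top'); P=cloud(cm,d)
def rep(name,mask,zz=None):
    n,l,st,c=cv2.connectedComponentsWithStats(mask.astype(np.uint8))
    for i in range(1,n):
        if st[i,4]<60: continue
        ys,xs=np.where(l==i); q=P[ys,xs]
        cnt=cv2.findContours((l==i).astype(np.uint8),0,2)[0][0].reshape(-1,2).astype(float)
        w=plane(cm,cnt,zz if zz else np.median(q[:,2]))
        r=cv2.minAreaRect((w[:,:2]*1000).astype(np.float32))
        print(name,c[i].round(),'px',st[i,4],'z',np.median(q[:,2]).round(4),'rect',np.round(r[0],1),np.round(r[1],1),round(r[2],1))
roi=np.zeros(d.shape,bool); roi[145:270,190:350]=1
rep('tins',roi&(P[...,2]>.085)&(P[...,2]<.103)&(d>0),0.094)
rep('mid',roi&(P[...,2]>.05)&(P[...,2]<.085)&(d>0))
hsv=cv2.cvtColor(im,cv2.COLOR_RGB2HSV)
wood=roi&(hsv[...,1]>110)&((hsv[...,0]<15)|(hsv[...,0]>170))&(P[...,2]<.04)
wood=cv2.morphologyEx(wood.astype(np.uint8),cv2.MORPH_CLOSE,np.ones((5,5)))
rep('tray',wood,.02)
roi2=np.zeros(d.shape,bool); roi2[95:300,150:420]=1
rep('all',roi2&(P[...,2]>.045)&(P[...,2]<.14)&(d>0))
c=im[150:270,190:360]; save('b_crop',cv2.resize(c,None,fx=4.5,fy=4.5,interpolation=cv2.INTER_CUBIC))
E
```

```text
tins [232. 185.] px 319 z 0.0924 rect [585.6  82.5] [63.6 62.8] 8.9
tins [276. 196.] px 328 z 0.0922 rect [542.4 -68.3] [62.1 59.4] 89.3
tins [318. 207.] px 339 z 0.0925 rect [ 505.6 -210.1] [63.6 64.2] 62.2
mid [271. 150.] px 176 z 0.0762 rect [710.9 -57.3] [60.7 44.6] 89.3
mid [225. 218.] px 97 z 0.081 rect [473.4 106. ] [38.  38.1] 89.4
mid [290. 237.] px 81 z 0.0636 rect [ 402.2 -111.7] [62.2 62. ] 89.2
tray [272. 208.] px 9943 z 0.0078 rect [529.1 -58.5] [481.4 338.1] 75.0
all [155. 115.] px 246 z 0.0875 rect [857.6 360.4] [ 35.7 141. ] 84.1
all [289. 118.] px 348 z 0.0936 rect [ 837.7 -109.5] [150.5  96.5] 58.9
all [401. 140.] px 2396 z 0.0596 rect [ 756.9 -535.7] [137.3 306.4] 85.1
all [243. 116.] px 335 z 0.0831 rect [842.2  42.5] [72.  67.1] 24.4
all [271. 148.] px 271 z 0.0766 rect [723.9 -57.5] [60.6 70.9] 89.0
all [182. 162.] px 262 z 0.0764 rect [667.6 263.1] [90.5 96.7] 37.9
all [232. 186.] px 362 z 0.0919 rect [582.6  81.8] [71.2 62.9] 8.2
all [276. 197.] px 367 z 0.0918 rect [539.3 -68.4] [62.3 66.5] 89.3
all [317. 207.] px 381 z 0.092 rect [ 503.5 -208.1] [64.9 70.6] 63.1
all [385. 220.] px 154 z 0.0524 rect [ 456.4 -441.3] [113.6 105.7] 53.7
all [225. 218.] px 116 z 0.0815 rect [473.4 105.9] [38.  38.1] 89.4
all [290. 237.] px 89 z 0.0631 rect [ 402.2 -111.8] [62.3 62. ] 89.2
all [378. 270.] px 405 z 0.0838 rect [ 287.9 -406.8] [68.9 70.6] 40.3
```

View pics/b_crop.png

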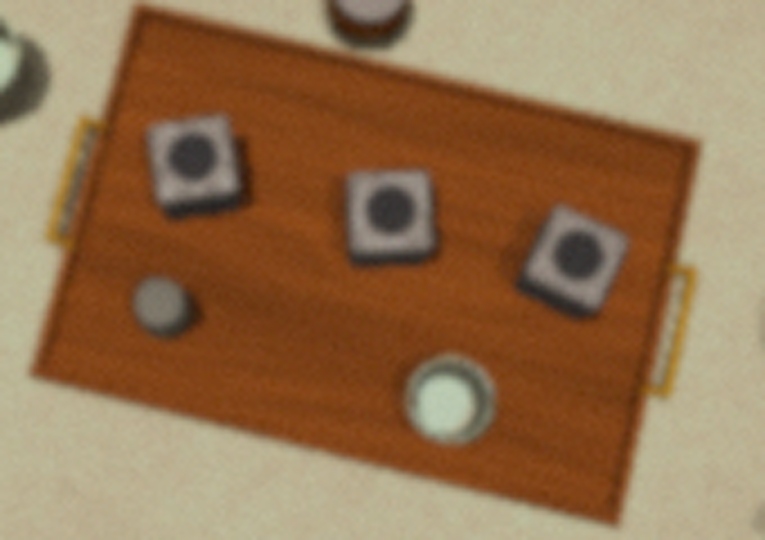

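The crop confirms the three plain-steel tins on the tray, with no colour on them. Each measures about 63 mm square with its top at z≈0.0925, as it should. Their yaws are about 9°, 0° and −28°. First I move over the left tin (586, 82) with the jaws radial.

```bash
python3 -m pendant '{"linear":[[30,-46,0],[30,-46,0],[30,-46,0],[30,-46,0],[30,-46,0]],"rotation":[[0,0,-0.089],[0,0,-0.089],[0,0,-0.089],[0,0,-0.089],[0,0,-0.089]],"fingers":[-1,-1,-1,-1,-1]}' 25
python3 -m pendant '{"linear":[[30,-46,0],[30,-46,0],[30,-46,0],[30,-46,0],[30,-46,0]],"rotation":[[0,0,-0.089],[0,0,-0.089],[0,0,-0.089],[0,0,-0.089],[0,0,-0.089]],"fingers":[-1,-1,-1,-1,-1]}'
python3 -m pendant '{"linear":[[30,-46,0],[26,-45,0],[0,0,0],[0,0,0],[0,0,0]],"rotation":[[0,0,-0.089],[0,0,-0.087],[0,0,0],[0,0,0],[0,0,0]],"fingers":[-1,-1,-1,-1,-1]}'
cat >> h.py <<'E'
def look(n):
    s=sense(); cm=camera_model('wrist'); im,d=snapshot('wrist'); R=R_of(s['eef_rot'])
    print('t',round(s['time'],2),'tcp',np.round(s['ee_pos']*1000,1),'jaw deg',np.degrees(np.arctan2(R[1,1],R[0,1])).round(2),'toolz',R[:,2].round(4),'F',s['contact_force'].round(2),'w',s['width'].round(4))
    P=cloud(cm,d)
    m=(P[...,2]>.084)&(P[...,2]<.104)&(d>.05)
    k,l,st,c=cv2.connectedComponentsWithStats(m.astype(np.uint8))
    for i in range(1,k):
        if st[i,4]<800: continue
        cnt=max(cv2.findContours((l==i).astype(np.uint8),0,2)[0],key=len).reshape(-1,2).astype(float)
        w=plane(cm,cnt,.094); r=cv2.minAreaRect((w[:,:2]*1000).astype(np.float32))
        print(c[i].round(),st[i,4],'z',np.median(P[l==i][:,2]).round(4),np.round(r[0],1),np.round(r[1],1),round(r[2],1))
    save(n,im); return im,d
E
python3 -c "
from h import *
look('c_wrist')"
```

```text
time: 0.72
ee_pos: [0.3813, 0.4026, 0.2223]
eef_rot: [-1.219, -2.896, 0.001]
contact_force: [1.6, -0.1, 0.6]
width: 0.0869
time: 1.35
ee_pos: [0.5312, 0.1728, 0.2224]
eef_rot: [-1.827, -2.555, 0.0]
contact_force: [-0.1, -0.2, 0.4]
width: 0.0869
time: 1.98
ee_pos: [0.5859, 0.0853, 0.2223]
eef_rot: [-2.037, -2.39, -0.0]
contact_force: [-0.1, 0.2, -0.8]
width: 0.0872Traceback (most recent call last):
  File "<string>", line 3, in <module>
    look('c_wrist')
    ~~~~^^^^^^^^^^^
  File "h.py", line 21, in look
    print('t',round(s['time'],2),'tcp',np.round(s['ee_pos']*1000,1),'jaw deg',np.degrees(np.arctan2(R[1,1],R[0,1])).round(2),'toolz',R[:,2].round(4),'F',s['contact_force'].round(2),'w',s['width'].round(4))
                                                                                                                                                                                         ^^^^^^^^^^^^^^^^
AttributeError: 'float' object has no attribute 'round'
```

```bash
sed -i "s/s\['width'\].round(4)/round(s['width'],4)/" h.py
python3 -c "
from h import *
look('c_wrist')"
```

```text
t 2.02 tcp [586.   85.2 222.4] jaw deg 9.11 toolz [-5.e-04  8.e-04 -1.e+00] F [-0.58 -0.16 -0.34] w 0.0873
[373.  39.] 1152 z 0.0908 [674.6 247.6] [79.6 66.2] 10.7
[256. 184.] 2996 z 0.0933 [587.3  82.6] [62.  62.6] 7.7
[205. 297.] 1346 z 0.0937 [546.2 -75.8] [63.5 47. ] 3.8
```

View pics/c_wrist.png

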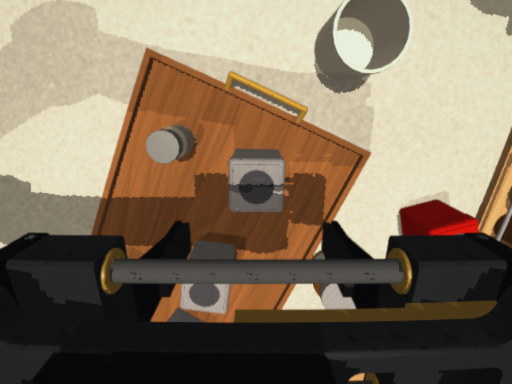

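The wrist view shows the left tin at px (256,184), measured at (587.3, 82.6) with yaw about 8°, agreeing with the top view. There is clear room for the fingers. I'll descend and close gently.

```bash
python3 -m pendant '{"linear":[[1,-2.5,-45],[0,0,-45],[0,0,-40],[0,0,-25],[0,0,-15]],"rotation":[[0,0,-0.014],[0,0,0],[0,0,0],[0,0,0],[0,0,0]],"fingers":[-1,-1,-1,-1,-1]}' 8
python3 -m pendant '{"linear":[[0,0,-10],[0,0,-7],[0,0,0],[0,0,0],[0,0,0]],"rotation":[[0,0,0],[0,0,0],[0,0,0],[0,0,0],[0,0,0]],"fingers":[-1,-1,-0.7,-0.6,-0.52]}'
python3 -m pendant '{"linear":[[0,0,0],[0,0,0],[0,0,0],[0,0,0],[0,0,0]],"rotation":[[0,0,0],[0,0,0],[0,0,0],[0,0,0],[0,0,0]],"fingers":[-0.49,-0.46,-0.44,-0.42,-0.4]}'
python3 -c "
from h import *
s=sense();print(s['ee_pos'],s['width'],s['contact_force'],s['ft_torque'])"
```

```text
time: 2.7
ee_pos: [0.5869, 0.0818, 0.0513]
eef_rot: [-2.056, -2.374, 0.002]
contact_force: [-0.0, -0.6, -0.3]
width: 0.087
time: 3.32
ee_pos: [0.588, 0.0809, 0.0362]
eef_rot: [2.058, 2.373, 0.002]
contact_force: [0.5, 0.8, -0.7]
width: 0.0686
time: 3.95
ee_pos: [0.5872, 0.0808, 0.0355]
eef_rot: [-2.058, -2.373, 0.001]
contact_force: [-2.0, 0.4, 1.1]
width: 0.0623
[0.58715863 0.08081098 0.03546991] 0.062261402388412455 [-1.98982137  0.3524439   1.09832559] [-0.09993893  0.32370506 -0.00893026]
```

```bash
python3 -m pendant '{"linear":[[0,0,0],[0,0,0],[0,0,0],[0,0,0],[0,0,0]],"rotation":[[0,0,0],[0,0,0],[0,0,0],[0,0,0],[0,0,0]],"fingers":[-0.35,-0.2,0.2,0.6,1]}' 14
python3 -m pendant '{"linear":[[0,0,0],[0,0,0],[0,0,2],[0,0,5],[0,0,8]],"rotation":[[0,0,0],[0,0,0],[0,0,0],[0,0,0],[0,0,0]],"fingers":[1,1,1,1,1]}' 25
python3 -m pendant '{"linear":[[0,0,15],[0,0,15],[0,0,10],[0,0,5],[0,0,0]],"rotation":[[0,0,0],[0,0,0],[0,0,0],[0,0,0],[0,0,0]],"fingers":[1,1,1,1,1]}'
python3 -m pendant '{"linear":[[0,0,0],[0,0,0],[0,0,0],[0,0,0],[0,0,0]],"rotation":[[0,0,0],[0,0,0],[0,0,0],[0,0,0],[0,0,0]],"fingers":[1,1,1,1,1]}'
cat > w.py <<'E'
from h import *
f=[];q=[]
for i in range(6):
    snapshot('wrist'); s=sense(); f.append(s['contact_force']); q.append(s['ft_torque'])
print(s['time'],s['ee_pos'],s['width'],'F',np.mean(f,0).round(2),'sd',np.std(f,0).round(2),'T',np.mean(q,0).round(3))
E
python3 w.py
```

```text
time: 4.58
ee_pos: [0.5878, 0.0809, 0.0356]
eef_rot: [2.058, 2.373, 0.0]
contact_force: [-0.1, -0.8, -2.0]
width: 0.0615
time: 5.2
ee_pos: [0.5876, 0.0809, 0.051]
eef_rot: [-2.058, -2.373, 0.0]
contact_force: [1.0, 0.2, -1.8]
width: 0.0616
time: 5.82
ee_pos: [0.5877, 0.081, 0.0959]
eef_rot: [2.058, 2.373, 0.001]
contact_force: [0.1, -0.8, -1.8]
width: 0.0617
time: 6.45
ee_pos: [0.5876, 0.0808, 0.0955]
eef_rot: [-2.058, -2.373, 0.0]
contact_force: [-0.6, 0.1, -0.3]
width: 0.0617
6.75 [0.58767097 0.08091094 0.09558714] 0.061593262350847784 F [ 0.21 -0.15 -1.08] sd [0.46 0.16 0.54] T [-0.076  0.039  0.015]
```

```bash
sed -i 's/range(6)/range(16)/' w.py; python3 w.py; python3 -c "
from h import *
im,d=look('d_w'); im2,_=snapshot('scene'); save('d',np.hstack([im[60:360,150:400],im2[100:400,150:400]]))"
```

```text
7.55 [0.58767666 0.08091959 0.09558343] 0.061913373771174625 F [ 0.07 -0.03 -1.27] sd [0.57 0.55 0.51] T [-0.074  0.043 -0.   ]
t 7.55 tcp [587.7  80.9  95.6] jaw deg 8.14 toolz [ 1.e-04  1.e-04 -1.e+00] F [ 0.79 -0.34 -0.83] w 0.0619
[447.  20.] 1503 z 0.0907 [676.4 223.5] [68.  19.3] 10.9
[255. 191.] 859 z 0.0948 [584.7 110.5] [60.9  7.3] 8.1Traceback (most recent call last):
  File "<string>", line 3, in <module>
    im,d=look('d_w'); im2,_=snapshot('scene'); save('d',np.hstack([im[60:360,150:400],im2[100:400,150:400]]))
                                                        ~~~~~~~~~^^^^^^^^^^^^^^^^^^^^^^^^^^^^^^^^^^^^^^^^^^^
    return _nx.concatenate(arrs, 1, dtype=dtype, casting=casting)
           ~~~~~~~~~~~~~~~^^^^^^^^^^^^^^^^^^^^^^^^^^^^^^^^^^^^^^^
ValueError: all the input array dimensions except for the concatenation axis must match exactly, but along dimension 0, the array at index 0 has size 300 and the array at index 1 has size 284
```

```bash
python3 -c "
from h import *
im=cv2.cvtColor(cv2.imread('pics/d_w.png'),4); im2,_=snapshot('scene'); save('d',np.hstack([im[60:360,130:400],im2[80:380,130:400]]))"
```

```text
(no output)
```

View pics/d.png

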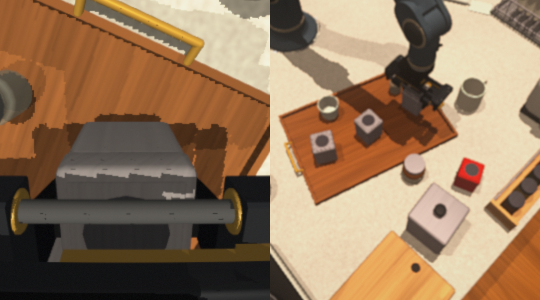

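The tin is lifted squarely between the fingers and clear of the tray, reading about 1.2 N. Next I set it back.

```bash
python3 -m pendant '{"linear":[[0,0,-12],[0,0,-16],[0,0,-14],[0,0,-9],[0,0,-4]],"rotation":[[0,0,0],[0,0,0],[0,0,0],[0,0,0],[0,0,0]],"fingers":[1,1,1,1,1]}'
python3 -m pendant '{"linear":[[0,0,-2],[0,0,-1.5],[0,0,-1],[0,0,-0.5],[0,0,0]],"rotation":[[0,0,0],[0,0,0],[0,0,0],[0,0,0],[0,0,0]],"fingers":[1,1,1,1,1]}'
python3 -c "
from h import *
s=sense();print(s['ee_pos'],s['width'],s['contact_force'],s['ft_torque'])"
```

```text
time: 8.32
ee_pos: [0.5873, 0.0808, 0.0396]
eef_rot: [-2.058, -2.373, 0.001]
contact_force: [-0.4, 0.8, -1.8]
width: 0.0616
time: 8.95
ee_pos: [0.5877, 0.0809, 0.0357]
eef_rot: [2.058, 2.373, 0.0]
contact_force: [0.0, 0.3, -2.5]
width: 0.0619
[0.58769169 0.08091631 0.03567179] 0.06192283044438145 [ 0.04757718  0.28565543 -2.45420208] [-0.05605067  0.07794281  0.00836454]
```

```bash
python3 -m pendant '{"linear":[[0,0,-0.5],[0,0,0],[0,0,0],[0,0,0],[0,0,0]],"rotation":[[0,0,0],[0,0,0],[0,0,0],[0,0,0],[0,0,0]],"fingers":[1,-0.42,-0.5,-0.7,-1]}' 8
python3 -m pendant '{"linear":[[0,0,5],[0,0,30],[0,0,50],[0,0,50],[-15,-45,30]],"rotation":[[0,0,0],[0,0,0],[0,0,0],[0,0,0],[0,0,-0.05]],"fingers":[-1,-1,-1,-1,-1]}'
python3 -m pendant '{"linear":[[-15,-50,20],[-15,-54,0],[0,0,0],[0,0,0],[0,0,0]],"rotation":[[0,0,-0.05],[0,0,-0.045],[0,0,0],[0,0,0],[0,0,0]],"fingers":[-1,-1,-1,-1,-1]}'
python3 w.py; python3 -c "
from h import *
look('e')"
```

```text
time: 9.57
ee_pos: [0.5877, 0.0809, 0.035]
eef_rot: [2.058, 2.373, 0.0]
contact_force: [-0.1, 0.7, -0.5]
width: 0.0769
time: 10.2
ee_pos: [0.5745, 0.0395, 0.203]
eef_rot: [2.109, 2.326, 0.008]
contact_force: [0.2, -0.5, -0.3]
width: 0.087
time: 10.82
ee_pos: [0.543, -0.0664, 0.2198]
eef_rot: [-2.221, -2.221, -0.0]
contact_force: [-0.2, 0.3, 0.2]
width: 0.0868
11.625 [ 0.54265051 -0.0681794   0.22009577] 0.08674089369299902 F [ 0.24  0.13 -0.01] sd [0.5  0.59 0.37] T [-0.087  0.056 -0.001]
t 11.62 tcp [542.7 -68.2 220.1] jaw deg -0.18 toolz [ 1.e-04  0.e+00 -1.e+00] F [-0.28  0.84 -0.42] w 0.0867
[301.  35.] 4510 z 0.0932 [587.8  79. ] [62.9 62.6] 8.2
[256. 183.] 3062 z 0.0933 [544.2 -68.5] [61.8 62.9] 89.8
[227. 296.] 1325 z 0.0936 [ 506.1 -211.7] [57.4 63.1] 65.3
```

View pics/e.png

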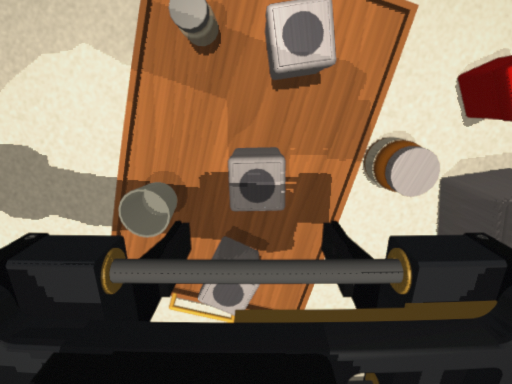

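The left tin is back upright on the tray (px 301,35), and the empty bias is about 0 N, so that tin weighs about 1.2 N. The middle tin at px (256,183) is at (544, −68.5) with yaw 0°. Next I grasp it.

```bash
python3 -m pendant '{"linear":[[1,0,-40],[0,0,-45],[0,0,-40],[0,0,-25],[0,0,-15]],"rotation":[[0,0,0],[0,0,0],[0,0,0],[0,0,0],[0,0,0]],"fingers":[-1,-1,-1,-1,-1]}' 8
python3 -m pendant '{"linear":[[0,0,-12],[0,0,-7],[0,0,0],[0,0,0],[0,0,0]],"rotation":[[0,0,0],[0,0,0],[0,0,0],[0,0,0],[0,0,0]],"fingers":[-1,-1,-0.7,-0.6,-0.52]}'
python3 -m pendant '{"linear":[[0,0,0],[0,0,0],[0,0,0],[0,0,0],[0,0,0]],"rotation":[[0,0,0],[0,0,0],[0,0,0],[0,0,0],[0,0,0]],"fingers":[-0.49,-0.46,-0.44,-0.42,-0.4]}'
python3 -m pendant '{"linear":[[0,0,0],[0,0,0],[0,0,0],[0,0,0],[0,0,0]],"rotation":[[0,0,0],[0,0,0],[0,0,0],[0,0,0],[0,0,0]],"fingers":[-0.35,-0.2,0.2,0.6,1]}' 14
python3 -m pendant '{"linear":[[0,0,0],[0,0,0],[0,0,2],[0,0,5],[0,0,8]],"rotation":[[0,0,0],[0,0,0],[0,0,0],[0,0,0],[0,0,0]],"fingers":[1,1,1,1,1]}' 25
python3 -m pendant '{"linear":[[0,0,15],[0,0,15],[0,0,10],[0,0,5],[0,0,0]],"rotation":[[0,0,0],[0,0,0],[0,0,0],[0,0,0],[0,0,0]],"fingers":[1,1,1,1,1]}'
python3 w.py
```

```text
time: 12.3
ee_pos: [0.5432, -0.068, 0.0538]
eef_rot: [-2.224, -2.217, 0.002]
contact_force: [-0.0, 0.6, -0.3]
width: 0.0871
time: 12.92
ee_pos: [0.5441, -0.0681, 0.0367]
eef_rot: [2.224, 2.218, 0.002]
contact_force: [-0.3, 0.0, -0.2]
width: 0.0688
time: 13.55
ee_pos: [0.5435, -0.0681, 0.0361]
eef_rot: [-2.225, -2.218, 0.0]
contact_force: [-1.3, -0.5, 0.9]
width: 0.062
time: 14.18
ee_pos: [0.5435, -0.0681, 0.0361]
eef_rot: [-2.225, -2.218, 0.0]
contact_force: [0.4, 0.3, 1.0]
width: 0.062
time: 14.8
ee_pos: [0.5436, -0.0682, 0.0513]
eef_rot: [-2.225, -2.218, 0.0]
contact_force: [0.0, 0.5, -2.5]
width: 0.062
time: 15.42
ee_pos: [0.5438, -0.068, 0.0964]
eef_rot: [2.224, 2.218, 0.001]
contact_force: [-0.8, -0.5, -2.0]
width: 0.0623
16.225 [ 0.54364985 -0.06811679  0.0960692 ] 0.06224729768867519 F [ 0.27 -0.17 -1.84] sd [0.36 0.45 0.41] T [-0.085  0.044 -0.005]
```

The middle tin reads 1.84 N, so I set it back and try the right one.

```bash
python3 -m pendant '{"linear":[[0,0,-12],[0,0,-16],[0,0,-14],[0,0,-9],[0,0,-4]],"rotation":[[0,0,0],[0,0,0],[0,0,0],[0,0,0],[0,0,0]],"fingers":[1,1,1,1,1]}'
python3 -m pendant '{"linear":[[0,0,-2],[0,0,-1.5],[0,0,-1],[0,0,-0.5],[0,0,-0.3]],"rotation":[[0,0,0],[0,0,0],[0,0,0],[0,0,0],[0,0,0]],"fingers":[1,1,1,1,1]}'
python3 -m pendant '{"linear":[[0,0,-0.2],[0,0,0],[0,0,0],[0,0,0],[0,0,0]],"rotation":[[0,0,0],[0,0,0],[0,0,0],[0,0,0],[0,0,0]],"fingers":[1,-0.42,-0.5,-0.7,-1]}' 8
python3 -m pendant '{"linear":[[0,0,5],[0,0,30],[0,0,50],[0,0,50],[-12,-44,30]],"rotation":[[0,0,0],[0,0,0],[0,0,0],[0,0,0],[0,0,-0.12]],"fingers":[-1,-1,-1,-1,-1]}'
python3 -m pendant '{"linear":[[-13,-50,20],[-13,-49,0],[0,0,0],[0,0,0],[0,0,0]],"rotation":[[0,0,-0.17],[0,0,-0.17],[0,0,0],[0,0,0],[0,0,0]],"fingers":[-1,-1,-1,-1,-1]}'
python3 -c "
from h import *
look('f')"
```

```text
time: 16.85
ee_pos: [0.5433, -0.0682, 0.0401]
eef_rot: [-2.224, -2.217, 0.001]
contact_force: [-0.2, -0.1, -1.2]
width: 0.0622
time: 17.48
ee_pos: [0.5438, -0.0681, 0.0361]
eef_rot: [2.225, 2.218, 0.001]
contact_force: [-0.5, 0.4, 2.4]
width: 0.0622
time: 18.1
ee_pos: [0.5437, -0.0681, 0.0354]
eef_rot: [2.225, 2.218, -0.0]
contact_force: [0.6, 0.1, -0.4]
width: 0.0767
time: 18.73
ee_pos: [0.5338, -0.1092, 0.2033]
eef_rot: [2.348, 2.085, 0.007]
contact_force: [0.1, -0.9, -0.6]
width: 0.087
time: 19.35
ee_pos: [0.5062, -0.2094, 0.2203]
eef_rot: [-2.669, -1.656, -0.0]
contact_force: [-0.5, 0.0, 0.1]
width: 0.0871
t 19.35 tcp [ 506.2 -209.4  220.3] jaw deg -26.35 toolz [-3.e-04  8.e-04 -1.e+00] F [-0.47  0.04  0.07] w 0.0871
[228.  43.] 4483 z 0.0932 [545.  -72.6] [62.7 62.9] 0.9
[257. 183.] 3036 z 0.0933 [ 508.5 -210.3] [61.8 62.3] 63.6
```

View pics/f.png

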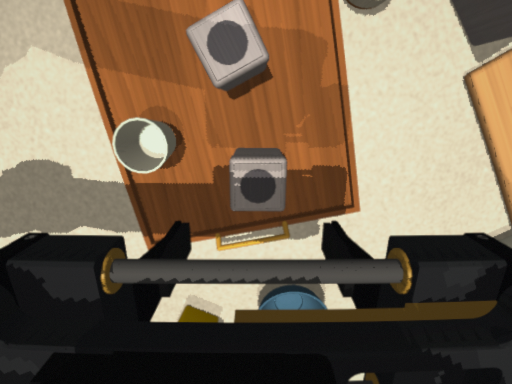

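The middle tin stands upright at px (228,43). The right tin at px (257,183) is at (508, −210.5) with yaw −26.4°, which matches the jaws.

```bash
python3 -m pendant '{"linear":[[1.5,0.5,-40],[0,0,-45],[0,0,-40],[0,0,-25],[0,0,-15]],"rotation":[[0,0,0],[0,0,0],[0,0,0],[0,0,0],[0,0,0]],"fingers":[-1,-1,-1,-1,-1]}' 8
python3 -m pendant '{"linear":[[0,0,-12],[0,0,-7],[0,0,0],[0,0,0],[0,0,0]],"rotation":[[0,0,0],[0,0,0],[0,0,0],[0,0,0],[0,0,0]],"fingers":[-1,-1,-0.7,-0.6,-0.52]}'
python3 -m pendant '{"linear":[[0,0,0],[0,0,0],[0,0,0],[0,0,0],[0,0,0]],"rotation":[[0,0,0],[0,0,0],[0,0,0],[0,0,0],[0,0,0]],"fingers":[-0.49,-0.46,-0.44,-0.42,-0.4]}'
python3 -m pendant '{"linear":[[0,0,0],[0,0,0],[0,0,0],[0,0,0],[0,0,0]],"rotation":[[0,0,0],[0,0,0],[0,0,0],[0,0,0],[0,0,0]],"fingers":[-0.35,-0.2,0.2,0.6,1]}' 14
python3 -m pendant '{"linear":[[0,0,0],[0,0,0],[0,0,2],[0,0,5],[0,0,8]],"rotation":[[0,0,0],[0,0,0],[0,0,0],[0,0,0],[0,0,0]],"fingers":[1,1,1,1,1]}' 25
python3 -m pendant '{"linear":[[0,0,15],[0,0,15],[0,0,10],[0,0,5],[0,0,0]],"rotation":[[0,0,0],[0,0,0],[0,0,0],[0,0,0],[0,0,0]],"fingers":[1,1,1,1,1]}'
python3 w.py
```

```text
time: 20.02
ee_pos: [0.507, -0.2094, 0.0541]
eef_rot: [-2.669, -1.654, 0.002]
contact_force: [-0.2, 0.7, 0.8]
width: 0.0869
time: 20.65
ee_pos: [0.5076, -0.2108, 0.0371]
eef_rot: [2.671, 1.652, 0.001]
contact_force: [-0.3, 0.6, -0.0]
width: 0.069
time: 21.28
ee_pos: [0.5074, -0.2107, 0.0366]
eef_rot: [2.671, 1.652, 0.001]
contact_force: [1.2, -0.1, -0.6]
width: 0.0621
time: 21.9
ee_pos: [0.5073, -0.2106, 0.0366]
eef_rot: [2.672, 1.652, 0.0]
contact_force: [2.2, -0.2, -1.9]
width: 0.0617
time: 22.52
ee_pos: [0.5065, -0.2104, 0.0516]
eef_rot: [-2.671, -1.652, 0.001]
contact_force: [-0.2, -0.4, -3.2]
width: 0.0621
time: 23.15
ee_pos: [0.5073, -0.2105, 0.0969]
eef_rot: [2.671, 1.653, 0.001]
contact_force: [0.1, 0.1, -3.0]
width: 0.0619
23.95 [ 0.50714164 -0.21062522  0.09656243] 0.06201925369430542 F [ 0.12 -0.05 -2.82] sd [0.45 0.44 0.66] T [-0.086  0.085 -0.   ]
```

The right tin is clearly heaviest, at 2.82 N against 1.84 N and 1.25 N. I raise it to about 10 cm clear and weigh it again there.

```bash
python3 -m pendant '{"linear":[[0,0,10],[0,0,15],[0,0,13],[0,0,6],[0,0,2]],"rotation":[[0,0,0],[0,0,0],[0,0,0],[0,0,0],[0,0,0]],"fingers":[1,1,1,1,1]}'
python3 -m pendant '{"linear":[[0,0,0],[0,0,0],[0,0,0],[0,0,0],[0,0,0]],"rotation":[[0,0,0],[0,0,0],[0,0,0],[0,0,0],[0,0,0]],"fingers":[1,1,1,1,1]}'
sed -i 's/range(16)/range(40)/' w.py; python3 w.py
python3 -c "
from h import *
a,_=look('g'); print(np.abs(sense()['qvel']).max())
b,d=snapshot('top'); P=cloud(camera_model('top'),d)
for x,y in((.5877,.081),(.5437,-.068)):
    m=(np.abs(P[...,0]-x)<.05)&(np.abs(P[...,1]-y)<.05)&(P[...,2]>.085)&(P[...,2]<.103)
    c=max(cv2.findContours(m.astype(np.uint8),0,2)[0],key=len).reshape(-1,2).astype(float)
    r=cv2.minAreaRect((plane(camera_model('top'),c,.094)[:,:2]*1000).astype(np.float32)); print(r, np.median(P[m][:,2]))
c,_=snapshot('scene'); save('g2',np.hstack([cv2.resize(c[80:380,100:400],(400,400)),cv2.resize(b[110:310,170:370],(400,400))]))"
```

```text
time: 24.58
ee_pos: [0.5073, -0.2106, 0.1432]
eef_rot: [2.671, 1.652, 0.001]
contact_force: [0.1, -0.5, -3.5]
width: 0.0619
time: 25.2
ee_pos: [0.5071, -0.2106, 0.1425]
eef_rot: [-2.672, -1.652, 0.0]
contact_force: [0.4, -0.1, -3.1]
width: 0.0619
27.2 [ 0.50716607 -0.21061306  0.14258072] 0.061665922033285074 F [-0.03  0.12 -2.77] sd [0.53 0.6  0.5 ] T [-0.094  0.088 -0.007]
t 27.2 tcp [ 507.2 -210.6  142.6] jaw deg -26.53 toolz [ 1.e-04  0.e+00 -1.e+00] F [-0.1   0.35 -2.13] w 0.0617
[215.  32.] 6157 z 0.0933 [544.8 -73.9] [61.6 60.7] 1.1
0.0024802891322726357
((586.2095336914062, 82.28569793701172), (64.33594512939453, 62.81797790527344), 8.106995582580566) 0.09227002805025464
((542.3698120117188, -68.33193969726562), (62.171974182128906, 59.44497299194336), 89.3069076538086) 0.09277059283451006
```

View pics/g2.png

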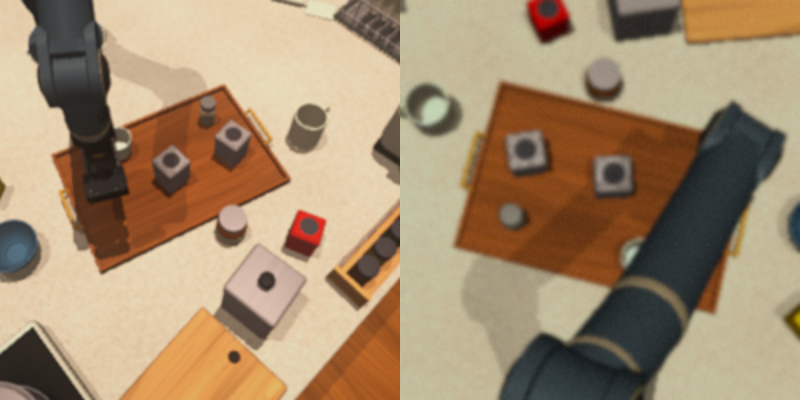

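The scene view shows the right tin held under the gripper. In the top view the other two tins stand upright within about 1 mm of where they started, at crop px (525,152) and (613,175). The bystanders look unmoved. I hand the job in.

```bash
python3 -c "
from workcell import sign_off; print(sign_off())"
```

```text
the job is handed in; nothing more can be done
None
```

I hefted all three tins, and the robot is now holding the heaviest, the right-hand one (−y side), upright and still over the tray. I handed the job in at about 27 s.

| Tin | Measured weight |
|---|---|
| Left | about 1.25 N |
| Middle | about 1.84 N |
| Right | about 2.8 N (2.82 N, and 2.77 N on a second weighing) |

The empty gripper read about 0 N.

**Last checks:**
- **Held tin:** its foot is about 106 mm above the tray floor and 94 mm above the rim. The tool was vertical, the arm still, and the grip set to 25 N.
- **Other tins:** both stand upright within about 1 mm of where they started.
- **Bystanders:** none appeared moved in the final pictures, though I only looked and did not measure them. The gripper hides the held tin, and the arm partly covers the cup in the top view.

**One number falls slightly short:** the right tin measured 0.95–0.98 N heavier than the middle one, just under the stated 100 g (0.98 N). That is within the sensor noise of about ±0.13 N, and the ranking is not in doubt.

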